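# Park the sprung guard and set the sunken trim knob

## Robot

A 7-joint arm with a two-finger parallel gripper is mounted at the origin on a cart in front of the work surface, level with it; the furniture and walls round the work are solid. World frame = base frame: x ahead of the robot, y to its left, z up, the work surface at z = 0. Lengths are in mm, angles in rad, forces in N, time in s.
With the tool pointing down it reaches from about 425 to 1025 mm from the base axis. Payload 9.4 kg.
Tool frame: the origin (TCP) lies midway between the tips of the shut fingers; the grasp point (between the pads) lies 19 mm behind it (ctrl.grip_depth is the distance from the TCP to the grasp point, in mm); z points along the fingers, x is the direction in which the jaws open and shut, and the axes are right-handed (so a half turn about z gives the same grasp; the last joint's range is limited). The gripper opens to 85 mm and grips with 20 to 120 N. Pads are 22 mm wide; open, the fingers measure 114 mm over their backs; the gripper's body (76 mm by 85 mm) begins 54 mm behind the grasp point. The pads swing forward as they close: fully open they stand 13 mm farther back than shut.
Start: joints at [-1.229, 0.599, -0.003, 1.599, 0.002, 0.943, -0.08], TCP at [294.837, 662.341, 203.775] pointing down, gripper open.
Joint ranges: [-2.57, 2.57], [-0.35, 1.97], [-1.29, 1.29], [0.11, 2.56], [-1.05, 4.19], [0.11, 1.86], [-2.63, 2.63]. Speed limits (rad/s): [2.22, 2.22, 3.01, 3.01, 3.14, 3.14, 3.14].

## Interface

Orientations are given as a rotation vector (axis times angle).
In Python, from station import status, optics, workorder, spotter, ctrl gives the robot as it stands.
- The arm moves only by the tool play_rows, never from a script. Its argument "commands" is text: rows parted by semicolons, each of 4 numbers parted by spaces: the shift along the tool's x, y, z in cm, then the turn about the tool's z in rad. In form: dx dy dz yaw; .... A call has exactly 8 rows; each row is the pose to reach, as a shift and turn from the pose measured when the call began, along the tool's axes at that moment; what a row does not reach only later rows make up. A row lasts 1/10 s, in which the tool goes at most 50 mm and 8.59 degrees, less where a joint would pass 70% of its speed; a pose out of reach is approached as far as the arm can. A call with a gripper value outside its range is refused whole. "hand" is the opening, from -1 (shut) to 1 (fully open), set as the call begins (left out, the last holds). The fingers move at their own pace and stop on an object; "squeeze" is the grip in N (left out, the last holds). Time passes only in rows, so rows that repeat a pose let the fingers close, or fill a call up. It gives the time, the measured TCP pose, the force and the opening at its end, in the units of the state.
- status.observe(): the state, without advancing time (a new reading comes with each control period).
- optics.capture(name): name is "side" or "top"; returns (picture, depth): 420x560x3 uint8, red, green, blue; 420x560 float32, mm along the optical axis (not along the pixel's ray), 0 where there is no reading.
- optics.camera_info(name): a dict with "mtx" (3x3 intrinsics, pixels), "extrinsics" (4x4, takes a point from camera to world coordinates). Camera axes: x right, y down, z forward; pixel columns grow to the right and rows downward; lengths in mm; the calibration is good to about 2 mm. A picture is of the moment at which its call begins. camera_info takes no time and is no camera call.
- workorder.close_job(): hands the job in, once; it reports no verdict.
Trained networks look in the newest picture that a camera, given by its name, has taken for a name from the list of things; names that differ only in an ending like _2 or _b are one class to them, and where a whole thing is asked for, a point or a joint stands for the part that bears it (a point fixed in the world has none). Each returns a list of dicts, best first, with "conf" (0 to 1); they miss things now and then, are a little off and sometimes report something else, mostly with a low value. They report only what shows in the picture. A call takes as long as a camera call.
- spotter.find_in(camera, query): "box" ([left, top, right, bottom] in pixels, round what is visible of it).
- spotter.trace(camera, query): "region" (420x560 bool, what is visible of it) and "box" ([left, top, right, bottom] in pixels, round what is visible of it).
- spotter.pinpoint(camera, query): "position" ([column, row] in pixels: a listed point, or the origin of a listed thing).
The state is a dict: "t": time; "qpos": joint angles; "joint_vel": joint speeds; "joint_efforts": joint torques, N m; "tcp_pos": TCP position; "tool_rot": TCP orientation; "force": force on the tool from outside, world axes, zero at the start; "ft_torque": the same for the moment, N m; "opening": finger opening in mm.
Only numpy, scipy, OpenCV 4.12 (cv2) and the standard library are available. Lean on these libraries where they do the work, as an engineer would, in place of code of your own. Each camera call takes 0.05 s, during which the arm holds its last target.

## Task

On the grey trim unit, slide the sprung guard off the sunken knob by its upright handle and hook the handle into the holding notch of its slot, so that the guard stays open by itself once you let go. Then turn the knob in the well until the white line on its bar points at the white index line on the unit's top, and leave it so with the guard still held open. Do not disturb the beaker, the timer or the marker standing close by.

Things in the scene. Friction and masses are not known exactly. Their poses are not given: they have to be found in the camera images.
- trim_unit: Grey instrument fixed to the bench, 130 (x) by 270 (y) by 60 mm high to its flat top. Origin: centre of the underside; at yaw 0 (it is within 0.45 rad) x points away from the robot, y to its left. Unit coordinates below are in this frame. On top left: an aluminium gate plate, x -58 to 58, y -30 to 118 mm, its top 81 mm above the bench, with an 18 mm wide hooked slot for the handle's 12 mm stem.
- well_floor (a point): Centre of the floor of the round well in the unit's top, at unit x 0, y -80 mm, 34 mm above the bench. The well is 84 mm across and 26 mm deep.
- slot_corner (a point): Fixed point, unit x 0, y 85 mm, 113 mm above the bench: where handle_grip is after 90 mm along +y from rest. Path of the handle in the slot: straight along unit +y up to 96 mm; only beyond 82 mm, past the tip of a 12 mm wide tongue, can it go 30 mm along -x (end stop); from there it comes back along -y into the notch behind the tongue.
- notch_mark (a point): Fixed point: where handle_grip lies when the handle rests in the holding notch: unit x -30, y 65 mm, 113 mm above the bench, that is 70 mm along +y and 30 mm along -x from its place at rest, and 12 mm back from the tongue's tip.
- guard (a joint): Travel of the dark steel guard along unit +y (m): 0 at rest over the well, 0.070 held in the notch, at most 0.096. A spring returns it with 5 N at rest to 12 N at the far end; let go outside the notch it snaps back. It is 92 mm wide, top 68 mm above the bench (lip 71); its leading edge lies at unit y -106 mm at rest, at -36 mm (clear of the well) when held.
- handle (a joint): Travel of the handle across the guard along unit -x (m): 0 in the long run of the slot, 0.030 in the notch. A light spring (about 1 N) pulls it towards 0.
- handle_grip (a point): Centre of the black upright handle that moves the guard: a round grip 24 mm in diameter (28 mm at its top rim), 84 to 142 mm above the bench; the point is on its axis, 113 mm above the bench. At rest at unit x 0, y -5 mm.
- knob_grip (a point): On the knob's upright axis, 48 mm above the bench, half-way up its black bar: 36 mm long, 14 mm wide, 38 to 57 mm above the bench, so wholly below the unit's top, on a 38 mm disc. Axes turn with the knob: -x runs along the bar to the end with the white line, y across the 14 mm to be pinched. 35 mm are free on each side of the bar to the wall of the well.
- trim_knob (a joint): Angle of the trim knob (rad), growing anticlockwise seen from above; 0 when the white line on its bar points at the index line. Starts between 0.6 and 1.4. Stiff enough to stay where it is left (0.04 N m).
- index_mark (a point): Inner part of the white index line, on the unit's top at the edge of the well: at unit x -50, y -80 mm, 60 mm above the bench, so on the -x side of the knob.
- beaker_mid (a point): Centre, half-way up, of a glass beaker 55 mm across and 71 mm high, standing loose just behind the unit. Not to be disturbed.
- timer_mid (a point): Centre, half-way up, of a white and black kitchen-style timer 63 x 68 x 57 mm, loose, left of the unit. Not to be disturbed.
- marker_mid (a point): Centre of a black and white marker pen 128 mm long and 16 mm thick lying loose to the right of the unit. Not to be disturbed.

How it is judged (in metres and radians):
On the way, in this order (a step that is already met when the one before it is completed fails the run):
1. the guard is held open by its notch with the robot off the unit (value of joint guard between 0.063 and 0.078 m and value of joint handle above 0.022 m and contact force between each of the arm, the fingers and trim_unit below 0.3 N), for 0.2 s.
2. the knob's white line points at the index line, the guard still open (value of joint trim_knob between -0.14 and 0.14 rad and value of joint guard above 0.063 m), for 0.2 s.
At the end, for the whole second after the job is handed in: The guard is held open by the handle in its notch (63 to 78 mm along, handle more than 22 mm across), the knob's white line points at the index line within 0.14 rad (8 degrees) and is at rest (all of step 2 and value of joint guard below 0.078 m and value of joint handle above 0.022 m and velocity of joint trim_knob between -0.05 and 0.05 rad/s); the robot touches nothing.
It fails at once if the beaker is shifted by more than 30 mm (distance of beaker_mid from where it was at the start of the episode above 0.03 m).
It fails at once if the timer is shifted by more than 30 mm (distance of timer_mid from where it was at the start of the episode above 0.03 m).
It fails at once if the marker is shifted by more than 30 mm (distance of marker_mid from where it was at the start of the episode above 0.03 m).
It also fails if it takes over 48 s, if anything falls off the work surface, if the arm or the gripper's body presses on something with over 40 N, if the wrist force passes 120 N, or if a joint passes its speed limit or range.

## Working session

There is one attempt and no reset: what is moved stays moved. The work goes in short steps, Python scripts to look and compute and a tool call to move; the robot and the scene stay as the last step left them, time stands still between calls to the robot, and variables do not carry over. Pictures are saved under pics/ and viewed, and the job is handed in when it is done.

Besides the shell and the picture viewer there is one more tool, called after ">>>" as a command line: name --argument value ..., lists and objects as JSON in quotes. play_rows: Moves the arm, as the interface text tells. Its arguments: {"type":"object","properties":{"commands":{"type":"string"},"hand":{"type":"number"},"squeeze":{"type":"number"}},"required":["commands"]}

```bash
ls; mkdir -p pics
cat > h.py <<'E'
import numpy as np, cv2
from scipy.spatial.transform import Rotation as R
from station import status, optics, workorder, spotter, ctrl
def save(n,im): cv2.imwrite('pics/'+n+'.png',cv2.cvtColor(im,cv2.COLOR_RGB2BGR))
def w2p(cam,P):
    i=optics.camera_info(cam);T=np.linalg.inv(np.array(i['extrinsics']));p=T[:3,:3]@np.array(P,float)+T[:3,3];q=np.array(i['mtx'])@p;return q[:2]/q[2]
def p2z(cam,uv,z):
    i=optics.camera_info(cam);T=np.array(i['extrinsics']);d=T[:3,:3]@np.linalg.inv(np.array(i['mtx']))@np.array([uv[0],uv[1],1.]);o=T[:3,3];return o+d*(z-o[2])/d[2]
def cloud(cam,dep):
    i=optics.camera_info(cam);T=np.array(i['extrinsics']);K=np.linalg.inv(np.array(i['mtx']))
    v,u=np.mgrid[:420,:560];r=np.stack([u,v,np.ones_like(u)],-1)@K.T*dep[...,None];return r@T[:3,:3].T+T[:3,3]
E
python3 - <<'E'
from h import *
s=status.observe()
for k in s: print(k,np.round(s[k],3))
print(ctrl.grip_depth)
for c in('top','side'):
    im,d=optics.capture(c);save(c+'0',im);np.save(c+'0.npy',d)
    i=optics.camera_info(c);print(np.round(i['mtx'],1),np.round(i['extrinsics'],3))
    for q in('handle_grip','index_mark','knob_grip','well_floor','notch_mark','slot_corner','trim_unit','beaker_mid','timer_mid','marker_mid'):
        try:
            r=spotter.pinpoint(c,q); print(c,q,[(np.round(x['position'],1),round(x['conf'],2)) for x in r[:2]])
        except Exception as e: print(c,q,e)
E
```

```text
pics
t 0.0
qpos [-1.229  0.6   -0.003  1.6    0.002  0.943 -0.08 ]
joint_vel [ 0.001 -0.002 -0.    -0.     0.001  0.    -0.001]
joint_efforts [ 0.0000e+00 -7.7646e+01  1.5660e+00 -2.5800e+01  1.2000e-02  9.0000e-03
 -0.0000e+00]
tcp_pos [294.666 661.847 202.899]
tool_rot [ 2.634e+00  1.711e+00 -2.000e-03]
force [0.054 0.143 0.234]
ft_torque [-0.07   0.008  0.023]
opening 85.273
18.700000000000003
[[464.6   0.  272.4]
 [  0.  464.6 210.9]
 [  0.    0.    1. ]] [[ 1.000000e-03 -9.920000e-01  1.240000e-01  4.065190e+02]
 [-1.000000e+00 -2.000000e-03 -1.400000e-02  1.674500e+01]
 [ 1.400000e-02 -1.240000e-01 -9.920000e-01  1.117588e+03]
 [ 0.000000e+00  0.000000e+00  0.000000e+00  1.000000e+00]]
top handle_grip [(array([269.1, 227.7]), 0.58)]
top index_mark [(array([313.3, 242.3]), 0.67)]
top knob_grip []
top well_floor [(array([300.3, 220.4]), 0.66)]
top notch_mark [(array([250.2, 255.8]), 0.65)]
top slot_corner [(array([234.1, 246.4]), 0.91)]
top trim_unit [(array([270.8, 235.8]), 0.97)]
top beaker_mid [(array([245.4, 193.6]), 0.69)]
top timer_mid [(array([189.9, 259.5]), 0.81)]
top marker_mid [(array([340.3, 201.8]), 0.82)]
[[526.7   0.  277.7]
 [  0.  526.7 214.1]
 [  0.    0.    1. ]] [[-7.72000e-01  5.55000e-01 -3.10000e-01  8.90096e+02]
 [ 6.35000e-01  6.67000e-01 -3.88000e-01  4.66057e+02]
 [-8.00000e-03 -4.97000e-01 -8.68000e-01  1.09156e+03]
 [ 0.00000e+00  0.00000e+00  0.00000e+00  1.00000e+00]]
side handle_grip [(array([286., 194.]), 0.46)]
side index_mark [(array([267. , 175.8]), 0.89)]
side knob_grip []
side well_floor [(array([256.4, 198.5]), 0.72)]
side notch_mark [(array([323.5, 193.8]), 0.71)]
side slot_corner [(array([325.5, 208.7]), 0.84)]
side trim_unit [(array([291.1, 221.5]), 0.84)]
side beaker_mid [(array([274.4, 252.3]), 0.68)]
side timer_mid []
side marker_mid [(array([217.7, 190.7]), 0.74)]
```

View pics/top0.png

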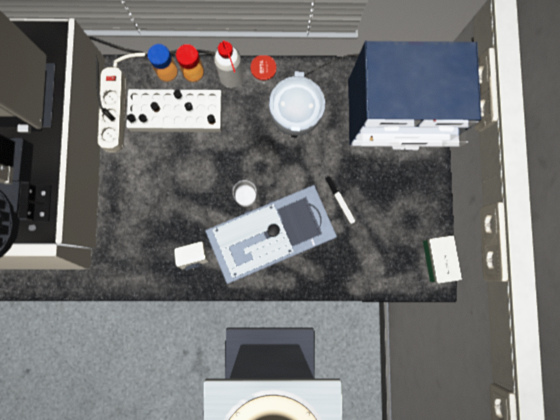

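View pics/side0.png

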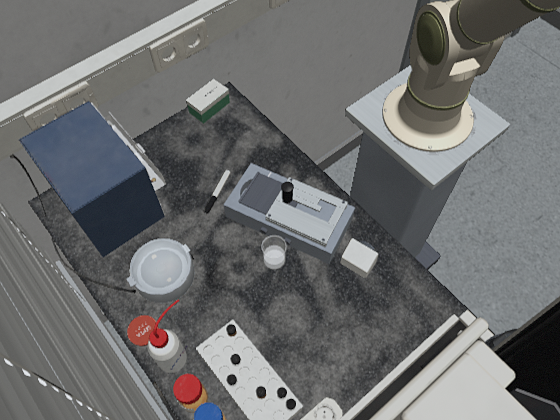

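Run:
```python
from h import *
pts={'top':dict(handle=(269.1,227.7,113),index=(313.3,242.3,60),notch=(250.2,255.8,113),corner=(234.1,246.4,113),beaker=(245.4,193.6,35),timer=(189.9,259.5,28),marker=(340.3,201.8,8),unit=(270.8,235.8,0)),
'side':dict(handle=(286,194,113),index=(267,175.8,60),notch=(323.5,193.8,113),corner=(325.5,208.7,113),unit=(291.1,221.5,0),beaker=(274.4,252.3,35),marker=(217.7,190.7,8))}
for c in pts:
  for k,(u,v,z) in pts[c].items(): print(c,k,np.round(p2z(c,(u,v),z),1))
```

```text
top handle [495.    9.5 113. ]
top index [466.5 -91.6  60. ]
top notch [434.3  50.1 113. ]
top corner [454.4  84.9 113. ]
top beaker [582.4  64.9  35. ]
top timer [427.9 193.1  28. ]
top marker [ 567.4 -163.3    8. ]
top unit [485.4   4.6   0. ]
side handle [4.937e+02 4.000e-01 1.130e+02]
side index [474.2 -92.2  60. ]
side notch [430.3  52.5 113. ]
side corner [452.3  83.4 113. ]
side unit [487.9  13.3   0. ]
side beaker [579.7  63.8  35. ]
side marker [ 573.  -163.2    8. ]
```

```bash
cat > fit.py <<'E'
from h import *
from scipy.optimize import least_squares
for c in('top','side'):
    d=np.load(c+'0.npy');P=cloud(c,d)
    for lo,hi in((52,75),(76,90),(52,90),(100,150)):
        m=(P[...,2]>lo)&(P[...,2]<hi)&(abs(P[...,0]-485)<200)&(abs(P[...,1]-10)<170)
        mm=cv2.morphologyEx(m.astype(np.uint8),cv2.MORPH_OPEN,np.ones((2,2)))
        n,l,st,ce=cv2.connectedComponentsWithStats(mm)
        if n<2: print(c,lo,'none',m.sum());continue
        k=1+st[1:,4].argmax();pp=P[l==k]
        print(c,lo,len(pp),np.round(np.median(pp[:,2]),1),cv2.minAreaRect(pp[:,:2].astype(np.float32)))
E
python3 fit.py
```

```text
top 52 3171 63.2 ((486.5136413574219, 0.08203125), (132.9993896484375, 285.16436767578125), 23.761600494384766)
top 76 2736 81.5 ((464.3634948730469, 41.19691467285156), (125.60002136230469, 149.4875030517578), 23.158267974853516)
top 52 6484 69.1 ((486.5136413574219, 0.08203125), (132.9993896484375, 285.16436767578125), 23.761600494384766)
top 100 135 140.4 ((488.8994140625, -1.5722675323486328), (23.497127532958984, 27.244550704956055), 0.4181341528892517)
side 52 2979 61.8 ((693.1590576171875, 150.7537841796875), (684.6000366210938, 290.0412292480469), 35.05059051513672)
side 76 2358 80.8 ((676.53076171875, 201.52989196777344), (659.0360107421875, 167.36253356933594), 36.83531951904297)
side 52 5850 68.2 ((693.1590576171875, 150.7537841796875), (684.6000366210938, 290.0412292480469), 35.05059051513672)
side 100 198 133.7 ((679.950439453125, 213.3638916015625), (656.7989501953125, 25.97689437866211), 47.987361907958984)
```

Run:
```python
from h import *
ims=[]
for c,b in(('top',(190,170,360,300)),('side',(210,150,370,270))):
    im=cv2.imread(f'pics/{c}0.png');ims.append(cv2.resize(im[b[1]:b[3],b[0]:b[2]],None,fx=4,fy=4,interpolation=cv2.INTER_CUBIC))
    cv2.imwrite(f'pics/{c}0z.png',ims[-1])
```

```text
(no output)
```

View pics/top0z.png

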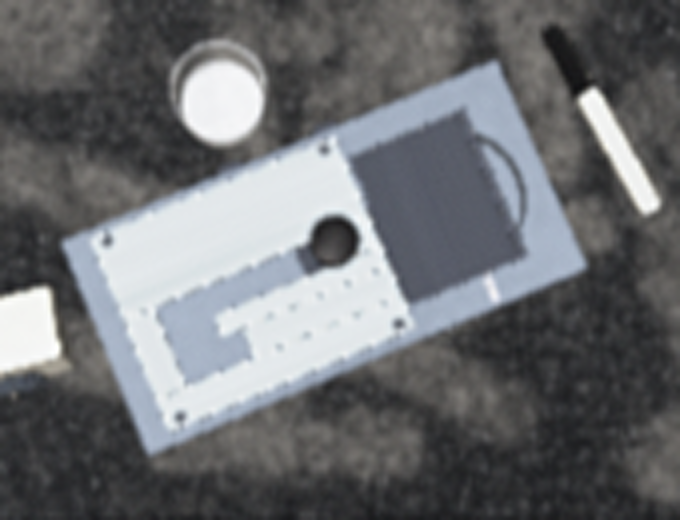

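View pics/side0z.png

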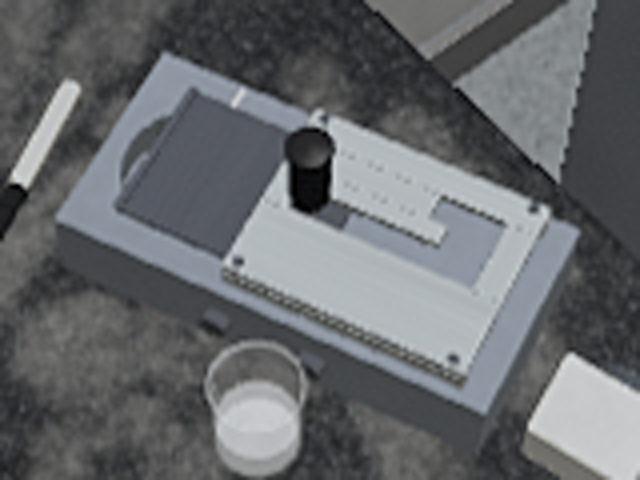

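```bash
cat > pose.py <<'E'
from h import *
from scipy.optimize import least_squares
U=[(65,135,60),(65,-135,60),(-65,-135,60),(-65,135,60)]
obs=[]
for uv,p in zip([(62,242),(498,62),(586,268),(150,456)],U): obs.append(('top',(190+uv[0]/4-.4,170+uv[1]/4-.4),p))
for uv,p in zip([(337,137),(413,322),(90,236),(165,432)],[(58,-30,81),(-58,-30,81),(58,118,81),(-58,118,81)]): obs.append(('top',(190+uv[0]/4-.4,170+uv[1]/4-.4),p))
for uv,p in zip([(487,413),(57,218),(166,55),(578,235)],U): obs.append(('side',(210+uv[0]/4-.4,150+uv[1]/4-.4),p))
def u2w(q,p):
    c,s=np.cos(q[2]),np.sin(q[2]);return np.array([q[0]+c*p[0]-s*p[1],q[1]+s*p[0]+c*p[1],p[2]])
def res(q,cams=('top','side')): return np.concatenate([w2p(c,u2w(q,p))-uv for c,uv,p in obs if c in cams])
if __name__=='__main__':
  for cams in(('top',),('side',),('top','side')):
    r=least_squares(lambda q:res(q,cams),[485,5,.42]);print(cams,np.round(r.x,3));print(np.round(r.fun,1))
    q=r.x
    for p in [(0,-5,113),(0,85,113),(-30,65,113),(0,-80,34)]: print(np.round(u2w(q,p),1))
  for c in('top','side'): print(c,w2p(c,u2w(q,(0,-5,142))),[w2p(c,u2w(q,(x,-80,60))) for x in(-50,-60)])
E
python3 pose.py
```

```text
('top',) [4.87043e+02 5.33000e+00 3.98000e-01]
[-0.  -0.3 -0.4 -0.2  0.2  0.1 -0.6 -0.6 -0.7 -0.2  0.5  1.2  0.   0.3
  0.9 -0.3]
[489.    0.7 113. ]
[454.1  83.7 113. ]
[434.2  53.6 113. ]
[518.  -68.4  34. ]
('side',) [4.87574e+02 4.20400e+00 4.00000e-01]
[-0.4  0.7 -0.4  0.3 -0.1 -0.4  0.9 -0.8]
[ 4.895e+02 -4.000e-01  1.130e+02]
[454.5  82.5 113. ]
[434.6  52.4 113. ]
[518.7 -69.5  34. ]
('top', 'side') [4.87248e+02 4.98500e+00 3.99000e-01]
[ 0.1 -0.4 -0.3 -0.4  0.4 -0.1 -0.4 -0.7 -0.5 -0.3  0.7  1.1  0.2  0.3
  1.1 -0.4 -0.1  0.9 -0.1  0.3  0.3 -0.3  1.2 -0.5]
[4.892e+02 4.000e-01 1.130e+02]
[454.2  83.3 113. ]
[434.4  53.2 113. ]
[518.3 -68.7  34. ]
top [273.53887103 229.24780398] [array([311.76933115, 239.77530884]), array([313.51250519, 243.8252729 ])]
side [287.66950068 185.67588482] [array([268.72669674, 176.44898726]), array([270.72484054, 173.32146822])]
```

Run:
```python
from h import *
s=status.observe()
print(np.round(R.from_rotvec(s['tool_rot']).as_matrix(),3))
for c in('top','side'):
    P=cloud(c,np.load(c+'0.npy')).reshape(-1,3);P=P[np.isfinite(P).all(1)]
    a=np.array([295,662]);b=np.array([489,0]);L=np.linalg.norm(b-a);e=(b-a)/L;n=np.array([-e[1],e[0]])
    t=(P[:,:2]-a)@e;o=(P[:,:2]-a)@n
    for t0 in range(-200,800,50):
        r=[]
        for o0 in range(-200,250,50):
            m=(t>t0)&(t<t0+50)&(o>o0)&(o<o0+50)
            r.append(int(P[m,2].max()) if m.any() else -999)
        print(c,t0,r)
```

```text
[[ 0.407  0.914  0.   ]
 [ 0.914 -0.407  0.   ]
 [ 0.     0.    -1.   ]]
top -200 [-880, -883, -885, -882, -888, -999, -999, -999, -999]
top -150 [-879, -883, -880, -886, -888, -999, -999, -999, -999]
top -100 [-884, -885, -881, -888, -892, -999, -999, -999, -999]
top -50 [-885, -880, -886, -884, -999, -999, -999, -999, -999]
top 0 [-885, -884, -884, -886, 5, 6, 2, -999, -999]
top 50 [-880, -885, -884, -889, 7, 86, 3, -999, -999]
top 100 [-879, -882, -886, 4, 7, 174, -999, -999, -999]
top 150 [-885, -885, -889, 5, 7, 259, 259, -999, -999]
top 200 [-882, -886, -888, 6, 64, 199, 288, 287, 295]
top 250 [-887, -887, -898, 7, 73, 197, 204, 247, 246]
top 300 [-887, -880, 4, 7, 7, 8, 9, 196, 197]
top 350 [-885, -883, 6, 10, 7, 7, 7, 7, 8]
top 400 [-884, -891, 6, 6, 7, 7, 6, 6, 6]
top 450 [-885, 5, 6, 64, 58, 6, 6, 6, 7]
top 500 [-889, 5, 7, 61, 65, 6, 7, 7, 6]
top 550 [-889, 7, 86, 87, 87, 63, 7, 6, 5]
top 600 [-1, 6, 87, 88, 86, 85, 77, 7, 7]
top 650 [6, 7, 1117, 145, 146, 87, 73, 6, 6]
top 700 [5, 6, 85, 141, 141, 84, 7, 7, 6]
top 750 [6, 6, 65, 73, 76, 72, 6, 6, 94]
side -200 [-999, -999
[... 333 characters left out ...]
-999, -999, -999, -999, -999]
side 100 [-999, -999, -999, -999, -999, -999, -999, -999, -999]
side 150 [-999, -999, -999, 1, -999, -999, 297, -999, -999]
side 200 [-999, -999, -999, 2, -999, 194, 302, 304, 655]
side 250 [-999, -999, -999, 5, 5, 195, 201, 201, 200]
side 300 [-999, -999, 4, 5, 5, 7, 5, 195, 195]
side 350 [-999, -999, 5, 5, 5, 5, 4, 5, 6]
side 400 [-999, -999, 5, 5, 4, 6, 6, 5, 5]
side 450 [-999, 2, 6, 60, 58, 5, 6, 6, 6]
side 500 [-999, 5, 6, 62, 63, 32, 5, 4, 7]
side 550 [-999, 4, 85, 85, 86, 66, 5, 6, 6]
side 600 [-999, 4, 85, 87, 86, 85, 72, 5, 5]
side 650 [5, 5, 85, 143, 145, 86, 73, 5, 5]
side 700 [4, 6, 84, 140, 141, 84, 5, 6, 6]
side 750 [5, 6, 65, 75, 74, 76, 5, 7, 91]
```

>>> play_rows --commands "0 0 -5 0; 0 0 -10 0; 0 0 -15 0.12; -3 2.5 -20 0.26; -7 6 -20 0.4; -10.5 9 -20 0.54; -14.5 12.5 -20 0.68; -18 15.5 -20 0.82" --hand 0.4

```text
t: 1.9
tcp_pos: [361.4, 440.0, 404.1]
tool_rot: [-3.099, -0.51, -0.001]
force: [0.2, 0.4, 0.1]
opening: 59.5
```

```bash
cat >> h.py <<'E'
Q=np.array([487.25,5.0,0.399])
def U(x,y,z): 
    c,s=np.cos(Q[2]),np.sin(Q[2]);return np.array([Q[0]+c*x-s*y,Q[1]+s*x+c*y,z])
def unit(P):
    c,s=np.cos(Q[2]),np.sin(Q[2]);d=np.array(P[:2])-Q[:2];return np.array([c*d[0]+s*d[1],-s*d[0]+c*d[1]])
def go(tcp,yaw_world):
    "shift in tool cm and yaw to bring TCP to tcp, tool x to yaw_world"
    s=status.observe();M=R.from_rotvec(s['tool_rot']).as_matrix();d=M.T@(np.array(tcp)-s['tcp_pos'])/10
    y=np.arctan2(M[1,0],M[0,0]);t=-(yaw_world-y);t=(t+np.pi)%(2*np.pi)-np.pi
    print('t',round(s['t'],2),'tcp',np.round(s['tcp_pos'],1),'unit',np.round(unit(s['tcp_pos']),1),'F',np.round(s['force'],1),'open',round(float(s['opening']),1),'q7',round(s['qpos'][6],2),'tilt',np.round(M[:,2],3))
    print('shift cm',np.round(d,2),'yaw',round(t,3),'alt',round((t+2*np.pi)%(2*np.pi)-np.pi if t>0 else t+np.pi,3))
E
python3 -c "
from h import *
go(U(0,-5,200),.399-np.pi/2)"
```

```text
t 1.9 tcp [361.4 440.  404.1] unit [ 53.1 449.8] F [0.2 0.4 0.1] open 59.5 q7 -0.59 tilt [ 0.     0.001 -1.   ]
shift cm [-2.   45.75 20.38] yaw 1.498 alt -1.644
```

>>> play_rows --commands "0 5 0 0.14; -0.5 10 0 0.28; -0.7 15 0 0.42; -1 19.5 2 0.56; -1.2 24 4 0.7; -1.4 28.5 6 0.84; -1.6 33 8 0.98; -1.7 37.5 10 1.12"

```text
t: 2.7
tcp_pos: [465.7, 77.7, 303.7]
tool_rot: [-2.892, 1.221, -0.001]
force: [2.1, 0.6, -0.6]
opening: 59.3
```

```bash
python3 -c "
from h import *
go(U(0,-5,180),.399-np.pi/2)"
```

```text
t 2.7 tcp [465.7  77.7 303.7] unit [ 8.4 75.4] F [ 2.1  0.6 -0.6] open 59.3 q7 -0.91 tilt [ 0.002  0.002 -1.   ]
shift cm [ 7.18  3.74 12.36] yaw 0.373 alt -2.769
```

>>> play_rows --commands "2.5 1.3 3 0.1; 5 2.6 6 0.2; 7 3.7 9 0.3; 7.2 3.74 12.3 0.373; 7.2 3.74 12.3 0.373; 7.2 3.74 12.3 0.373; 7.2 3.74 12.3 0.373; 7.2 3.74 12.3 0.373"

```text
t: 3.5
tcp_pos: [490.0, 0.9, 182.0]
tool_rot: [-2.615, 1.732, -0.003]
force: [-0.5, 0.8, -0.4]
opening: 59.6
```

```bash
python3 -c "
from h import *
go(U(0,-5,95),.399-np.pi/2)
for c in('side','top'):
    im,d=optics.capture(c);save(c+'1',im);np.save(c+'1.npy',d)
    b=(210,150,370,270) if c=='side' else (190,170,360,300)
    save(c+'1z',cv2.resize(im[b[1]:b[3],b[0]:b[2]],None,fx=4,fy=4,interpolation=cv2.INTER_CUBIC))
"
```

```text
t 3.5 tcp [490.    0.9 182. ] unit [ 0.9 -4.8] F [-0.5  0.8 -0.4] open 59.6 q7 -0.85 tilt [ 0.004  0.003 -1.   ]
shift cm [0.03 0.14 8.7 ] yaw 0.002 alt -3.14
```

View pics/side1z.png

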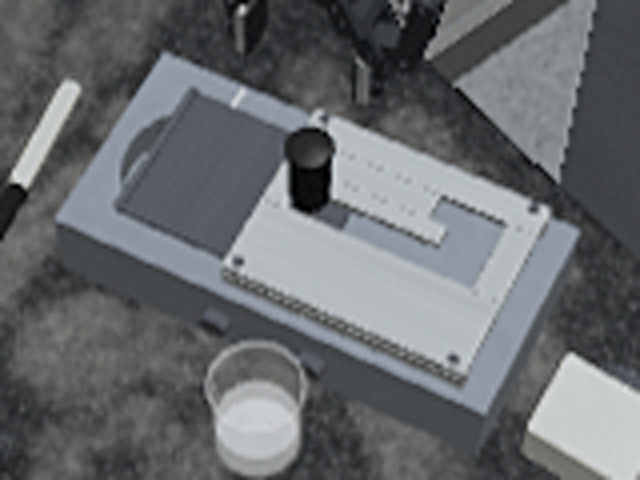

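The fingers (zoom 243,50 and 362,90) stand above and on either side of the handle (310,145) along the slot direction, so I'll lower and close.

>>> play_rows --commands "0 0.1 3 0; 0 0.1 5.5 0; 0 0.14 8 0; 0 0.14 8.7 0; 0 0.14 8.7 0; 0 0.14 8.7 0; 0 0.14 8.7 0; 0 0.14 8.7 0"

```text
t: 4.4
tcp_pos: [489.3, 0.7, 95.6]
tool_rot: [-2.614, 1.732, -0.004]
force: [0.2, -0.1, 0.0]
opening: 59.7
```

>>> play_rows --commands "0 0 0 0; 0 0 0 0; 0 0 0 0; 0 0 0 0; 0 0 0 0; 0 0 0 0; 0 0 0 0; 0 0 0 0" --hand -1 --squeeze 60

```text
t: 5.2
tcp_pos: [489.5, 1.0, 96.2]
tool_rot: [-2.614, 1.731, -0.004]
force: [-2.1, 1.8, 10.3]
opening: 24.3
```

```bash
python3 -c "
from h import *
go(U(0,85,95),.399-np.pi/2)"
```

```text
t 5.2 tcp [489.5   1.   96.2] unit [ 0.6 -4.6] F [-2.1  1.8 10.3] open 24.3 q7 -0.71 tilt [ 0.006  0.004 -1.   ]
shift cm [-8.96  0.04  0.13] yaw 0.002 alt -3.14
```

>>> play_rows --commands "-1.2 0 0 0; -2.4 0 0 0; -3.6 0 0 0; -4.8 0 0 0; -6 0 0 0; -7.2 0 0 0; -8.4 0 0 0; -9 0 0 0"

```text
t: 6.0
tcp_pos: [455.2, 81.9, 96.4]
tool_rot: [-2.613, 1.735, -0.01]
force: [2.7, -12.0, -3.7]
opening: 24.2
```

```bash
python3 -c "
from h import *
go(U(0,85,95),.399-np.pi/2)"
```

```text
t 6.0 tcp [455.2  81.9  96.4] unit [ 0.4 83.3] F [  2.7 -12.   -3.7] open 24.2 q7 -0.86 tilt [ 0.008  0.001 -1.   ]
shift cm [-0.17  0.04  0.14] yaw -0.0 alt 3.141
```

>>> play_rows --commands "-0.2 0 0 0; -0.2 0.6 0 0; -0.2 1.2 0 0; -0.2 1.8 0 0; -0.2 2.4 0 0; -0.2 3.0 0 0; -0.2 3.1 0 0; -0.2 3.1 0 0"

```text
t: 6.8
tcp_pos: [428.0, 69.4, 96.5]
tool_rot: [-2.61, 1.738, -0.018]
force: [5.6, -9.8, -5.0]
opening: 23.5
```

```bash
python3 -c "
from h import *
go(U(-30,65,95),.399-np.pi/2)"
```

```text
t 6.8 tcp [428.   69.4  96.5] unit [-29.5  82.4] F [ 5.6 -9.8 -5. ] open 23.5 q7 -0.83 tilt [ 0.013 -0.002 -1.   ]
shift cm [1.74 0.04 0.16] yaw -0.003 alt 3.139
```

>>> play_rows --commands "0.4 0 0 0; 0.8 0 0 0; 1.2 0 0 0; 1.5 0 0 0; 1.7 0 0 0; 1.7 0 0 0; 1.7 0 0 0; 1.7 0 0 0"

```text
t: 7.6
tcp_pos: [435.4, 53.7, 96.6]
tool_rot: [-2.61, 1.737, -0.021]
force: [5.9, -1.5, -10.0]
opening: 23.5
```

```bash
python3 -c "
from h import *
go(U(-30,65,95),.399-np.pi/2)
im,d=optics.capture('side');save('side2',im)
b=(210,150,370,270)
save('side2z',cv2.resize(im[b[1]:b[3],b[0]:b[2]],None,fx=4,fy=4,interpolation=cv2.INTER_CUBIC))
"
```

```text
t 7.6 tcp [435.4  53.7  96.6] unit [-28.9  65. ] F [  5.9  -1.5 -10. ] open 23.5 q7 -0.81 tilt [ 0.014 -0.002 -1.   ]
shift cm [-0.    0.12  0.15] yaw -0.003 alt 3.139
```

View pics/side2z.png

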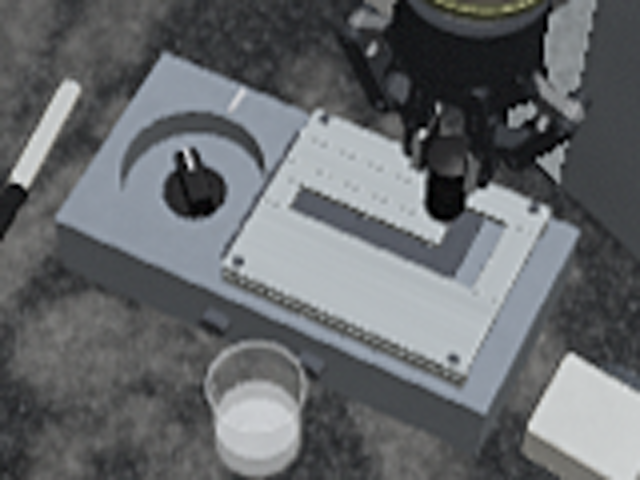

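The well is uncovered, the knob visible (zoom 195,190), and the handle (447,180) sits behind the tongue; releasing now.

>>> play_rows --commands "0 0 0 0; 0 0 0 0; 0 0 0 0; 0 0 0 0; 0 0 0 0; 0 0 0 0; 0 0 0 0; 0 0 0 0" --hand 0.4

```text
t: 8.45
tcp_pos: [435.4, 53.7, 96.6]
tool_rot: [-2.61, 1.737, -0.021]
force: [-0.3, -0.9, 0.2]
opening: 59.8
```

>>> play_rows --commands "0 0 -2 0; 0 0 -5 0; 0 0 -8 0; 0 0 -10 0; 0 0 -10 0; 0 0 -10 0; 0 0 -10 0; 0 0 -10 0"

```text
t: 9.25
tcp_pos: [433.4, 53.7, 195.7]
tool_rot: [-2.611, 1.738, -0.019]
force: [-0.5, -0.2, -0.8]
opening: 59.9
```

```bash
python3 -c "
from h import *
for c in('side','top'):
    im,d=optics.capture(c);save(c+'3',im);np.save(c+'3.npy',d)
    b=(210,150,370,270) if c=='side' else (190,170,360,300)
    save(c+'3z',cv2.resize(im[b[1]:b[3],b[0]:b[2]],None,fx=4,fy=4,interpolation=cv2.INTER_CUBIC))
    for q in('knob_grip','handle_grip','index_mark'):
        r=spotter.pinpoint(c,q);print(c,q,[(np.round(x['position'],1),np.round(x['conf'],2)) for x in r[:2]])
    print(w2p(c,U(0,-80,48)),w2p(c,U(-30,65,113)),w2p(c,U(-50,-80,60)))
go(U(0,-80,150),.399-np.pi/2)
"
```

```text
side knob_grip [(array([257.7, 195.5]), np.float64(0.53)), (array([324.5, 209.4]), np.float64(0.38))]
side handle_grip [(array([321.5, 196. ]), np.float64(0.76)), (array([258.7, 196.8]), np.float64(0.32))]
side index_mark [(array([266.1, 175.9]), np.float64(0.86))]
[258.72630839 195.17408941] [322.34013175 195.03421887] [268.72377603 176.45670483]
top knob_grip [(array([303.6, 217. ]), np.float64(0.7)), (array([303.7, 222.8]), np.float64(0.15))]
top handle_grip []
top index_mark [(array([313. , 240.6]), np.float64(0.74))]
[302.6834358  220.18646186] [248.73894637 255.75562298] [311.76373791 239.76695443]
t 9.65 tcp [433.9  53.8 196.5] unit [-30.2  65.7] F [ 0.1  0.2 -0.2] open 59.4 q7 -1.01 tilt [ 0.014 -0.002 -1.   ]
shift cm [14.53 -3.    4.79] yaw -0.003 alt 3.139
```

View pics/side3z.png

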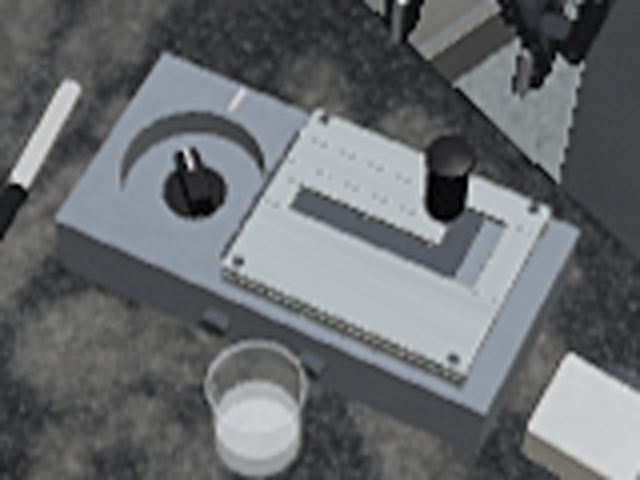

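View pics/top3z.png

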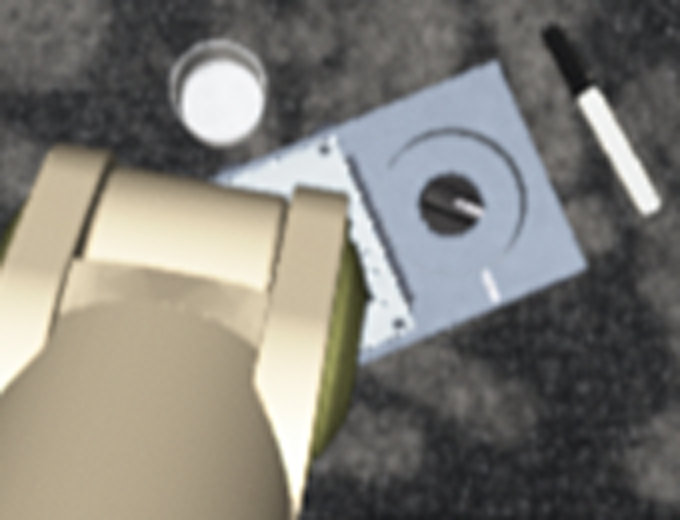

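```bash
cat > ang.py <<'E'
from h import *
def ang(c,im,show=True):
    P=p2g=None
    uv=w2p(c,U(0,-80,57));b=10
    u0,v0=int(uv[0])-b,int(uv[1])-b
    g=im[v0:v0+2*b+1,u0:u0+2*b+1].astype(float).min(-1)
    vv,uu=np.mgrid[:2*b+1,:2*b+1];pt=np.array([[unit(p2z(c,(u0+a,v0+d),57)) for a in range(2*b+1)] for d in range(2*b+1)])
    r=np.hypot(pt[...,0],pt[...,1]+80)
    m=(r<19)
    w=np.where(m,np.clip(g-90,0,None),0)
    c0=(pt*w[...,None]).sum((0,1))/w.sum();D=pt-c0
    C=(D[...,None]*D[...,None,:]*w[...,None,None]).sum((0,1))/w.sum();e,V=np.linalg.eigh(C);d=V[:,1]
    if d@(c0-[0,-80])<0:d=-d
    # knob -x dir = d ; angle 0 when d=-unit x
    a=np.arctan2(-d[1],-d[0])
    a2=np.arctan2(-(c0[1]+80),-c0[0])
    print(c,'line ang',round(a,3),'centroid ang',round(a2,3),'centroid',np.round(c0,1),'std',np.round(np.sqrt(e),1),'n',(w>0).sum())
if __name__=='__main__':
    import sys
    for c in('top','side'):
        im=cv2.cvtColor(cv2.imread(f'pics/{c}{sys.argv[1]}.png'),cv2.COLOR_BGR2RGB);ang(c,im)
E
python3 ang.py 3
```

```text
top line ang 0.082 centroid ang 1.461 centroid [ -1.1 -89.6] std [ 5.5 10.4] n 63
side line ang -1.134 centroid ang 0.246 centroid [ -8.8 -82.2] std [ 5.3 10.9] n 59
```

```bash
python3 -c "
from h import *
for c in('top','side'):
    im=cv2.imread(f'pics/{c}3.png');uv=w2p(c,U(0,-80,57));u,v=int(uv[0]),int(uv[1]);print(uv,u-9,v-9);print(im[v-9:v+10,u-9:u+10].min(-1))
"
```

```text
[302.99309529 219.77971762] 293 210
[[168 168 168 167 168 167 168 167 166 166 167 167 166 168 165 165 165 164
  164]
 [168 169 166 167 170 170 171 169 170 166 166 168 169 168 168 166 165 165
  166]
 [170 167 169 167 168 169 167 163 159 147 149 161 163 167 169 169 167 166
  164]
 [170 168 169 168 165 156 134 123 116 103 104 123 132 146 163 169 169 168
  165]
 [168 170 169 159 132 109  82  70  68  64  67  73  80 104 135 162 170 169
  168]
 [168 172 166 134  85  59  48  48  51  54  54  56  56  67  95 136 163 169
  168]
 [169 168 152  99  63  50  46  49  47  43  46  52  55  53  64  95 137 165
  171]
 [170 160 116  70  63  63  58  54  48  45  42  45  49  49  54  65 105 157
  171]
 [168 148  83  66  77  72  69  60  58  53  46  42  43  42  43  50  79 136
  169]
 [164 133  66  67  81  80  77  71  64  58  65  84  80  54  36  38  55 111
  161]
 [160 119  56  45  61  72  80  78  72  70 101 157 157 123  97  65  50  86
  143]
 [160 115  59  36  38  47  57  65  73  75  99 150 170 184 190 153 118 102
  136]
 [166 136  75  49  46  40  38  43  52  60  71  94 121 164 195 202 200 172
  157]
 [170 150  
[... 1351 characters left out ...]
  41  43  44  42  49  38  41  40  32  67 146
  147]
 [147 146  75  36  41  40  10  34  45  43  44  45  47  39  42  38  28 126
  146]
 [149 130  56  31  42  47  19  26  45  45  46  46  47  34  42  44  32  81
  146]
 [149 131  56  37  44  45  30  13  41  47  46  48  49  42  45  44  34  78
  147]
 [151 115  50  38  43  45  36   6  40  49  48  43  48  39  46  40  32  80
  147]
 [149 125  49  34  43  45  46  22  28  45  38  31  31  21  41  43  25 113
  147]
 [148 157  84  37  41  44  46  32  11  25  10  12   9   8  40  38  28 127
  147]
 [144 149 133  49  32  42  46  38   9  16  13  13  10   9  20  49 101 149
  147]
 [143 147 155 116  52  31  41  48  24  11   9   3  13   1  20 115 152 151
  145]]
```

```bash
python3 -c "
from h import *
for c,a,b in(('top',(304.5,220.2),(309.5,222.6)),('side',(257.35,192),(256.1,187))):
    A=unit(p2z(c,a,57));B=unit(p2z(c,b,57));d=B-A;print(c,A,B,np.arctan2(-d[1],-d[0]), np.arctan2(-(B[1]+80),-B[0]))
"
```

```text
top [ -2.23091931 -82.81208535] [-11.76041517 -91.21906006] 0.7228965099153847 0.7618443185299052
side [ -1.38944972 -83.99776138] [-12.12946541 -93.22591109] 0.7098285310791929 0.8286143628173561
```

>>> play_rows --commands "3.5 -0.7 0 -0.1; 7 -1.5 0 -0.24; 10.5 -2.2 0 -0.38; 14 -2.9 0 -0.5; 14.5 -3 1 -0.62; 14.5 -3 4 -0.74; 14.5 -3 4.5 -0.74; 14.5 -3 4.5 -0.74" --hand -0.1

```text
t: 10.45
tcp_pos: [517.4, -68.6, 152.3]
tool_rot: [-3.066, 0.683, -0.019]
force: [0.1, -0.5, 0.0]
opening: 38.3
```

```bash
python3 -c "
from h import *
go(U(0,-80,100),.399-np.pi/2+.74)"
```

```text
t 10.45 tcp [517.4 -68.6 152.3] unit [ -0.8 -79.5] F [ 0.1 -0.5  0. ] open 38.3 q7 -0.08 tilt [ 0.012 -0.002 -1.   ]
shift cm [ 0.03 -0.01  5.23] yaw -0.007 alt 3.135
```

>>> play_rows --commands "0 0 2 0; 0 0 4 0; 0 0 5.5 0; 0 0 7 0; 0 0 7 0; 0 0 7 0; 0 0 7 0; 0 0 7 0"

```text
t: 11.25
tcp_pos: [518.8, -68.7, 83.3]
tool_rot: [-3.066, 0.684, -0.021]
force: [-0.6, 0.1, -0.8]
opening: 38.4
```

```bash
python3 -c "
from h import *
go(U(0,-80,43),.399-np.pi/2+.74)
im,d=optics.capture('side');save('side4',im)
b=(220,150,320,240)
save('side4z',cv2.resize(im[b[1]:b[3],b[0]:b[2]],None,fx=6,fy=6,interpolation=cv2.INTER_CUBIC))
"
```

```text
t 11.25 tcp [518.8 -68.7  83.3] unit [  0.4 -80.1] F [-0.6  0.1 -0.8] open 38.4 q7 -0.01 tilt [ 0.013 -0.002 -1.   ]
shift cm [-0.09  0.04  4.03] yaw -0.007 alt 3.135
```

View pics/side4z.png

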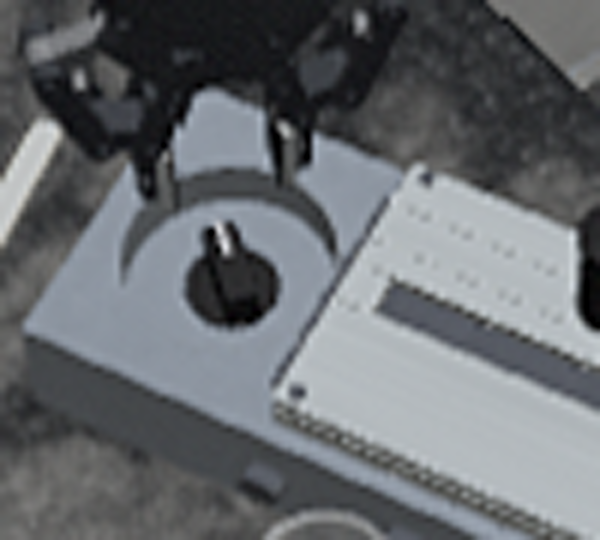

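The fingers (zoom 160,185 and 290,155) straddle the knob's bar, aligned with it and inside the well's width.

>>> play_rows --commands "0 0 1 0; 0 0 2 0; 0 0 2.6 0; -0.05 0.03 3.2 0; -0.09 0.04 3.6 0; -0.09 0.04 3.9 0; -0.09 0.04 3.9 0; -0.09 0.04 3.9 0"

```text
t: 12.1
tcp_pos: [518.2, -68.8, 44.2]
tool_rot: [-3.066, 0.684, -0.021]
force: [-1.1, -0.4, 1.1]
opening: 38.4
```

>>> play_rows --commands "0 0 0 0; 0 0 0 0; 0 0 0 0; 0 0 0 0; 0 0 0 0; 0 0 0 0; 0 0 0 0; 0 0 0 0" --hand -1 --squeeze 40

```text
t: 12.9
tcp_pos: [518.2, -68.8, 44.2]
tool_rot: [-3.066, 0.684, -0.021]
force: [0.3, -0.5, 0.4]
opening: 0.3
```

```bash
python3 -c "
from h import *
go(U(0,-80,43),.399-np.pi/2)"
```

```text
t 12.9 tcp [518.2 -68.8  44.2] unit [ -0.1 -80. ] F [ 0.3 -0.5  0.4] open 0.3 q7 0.02 tilt [ 0.013 -0.002 -1.   ]
shift cm [ 0.   -0.01  0.12] yaw 0.733 alt -2.409
```

```bash
python3 -c "
from h import *
for c in ('side','top'):
    im,d=optics.capture(c);save(c+'5',im)
    b=(220,150,320,240) if c=='side' else (260,180,340,260)
    save(c+'5z',cv2.resize(im[b[1]:b[3],b[0]:b[2]],None,fx=6,fy=6,interpolation=cv2.INTER_CUBIC))
"
```

```text
(no output)
```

View pics/side5z.png

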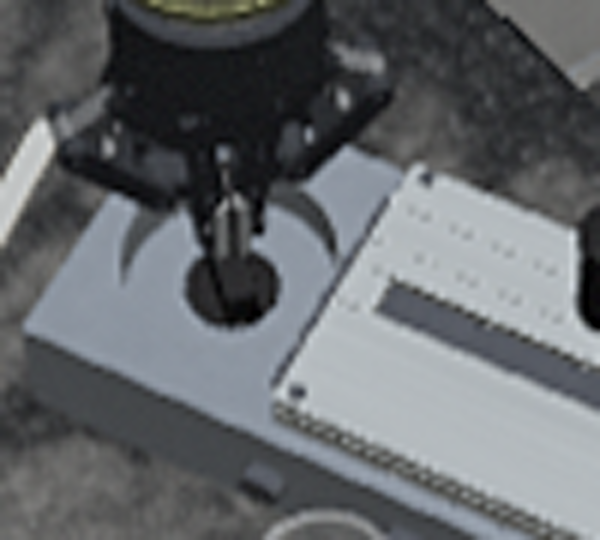

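View pics/top5z.png

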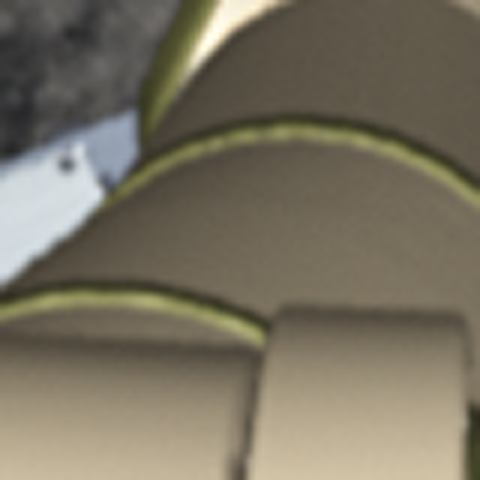

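```bash
python3 -c "
from h import *
for y in(-35,25):
  for z in(182,192,202): print(y,z,(w2p('side',U(0.9,y,z))-[210,150])*4)
print('now', [(z,(w2p('side',U(0,-80,z))-[220,150])*6) for z in(38,44,57,63,80,100)])
im,d=optics.capture('side');P=cloud('side',d);b=(250,180,270,206)
for v in range(176,208,1): print(v,' '.join('%d,%d,%d'%(*unit(P[v,u]),P[v,u,2]) for u in range(252,266,2)))
"
```

```text
-35 182 [259.45440996  80.19435248]
-35 192 [259.20561345  69.20780148]
-35 202 [258.95283389  58.04536381]
25 182 [362.28330863 124.33015689]
25 192 [362.85858242 113.553617  ]
25 202 [363.44318855 102.60225549]
now [(38, array([233.36637206, 284.54002999])), (44, array([232.76296354, 276.46554251])), (57, array([231.43792411, 258.73457932])), (63, array([230.81807391, 250.44007826])), (80, array([229.03264645, 226.54845065])), (100, array([226.8751668 , 197.67822126]))]
176 21,-79,155 15,-78,149 -37,-107,60 -5,-81,119 7,-68,145 7,-63,148 3,-60,146
177 21,-80,151 19,-76,151 15,-73,148 -2,-79,121 8,-68,142 7,-63,145 3,-60,141
178 19,-81,144 17,-77,144 15,-73,144 -1,-79,118 9,-67,140 7,-63,140 3,-60,138
179 22,-79,145 19,-76,144 13,-75,137 0,-78,116 3,-71,126 2,-66,128 -1,-64,124
180 20,-81,138 17,-78,136 12,-76,130 2,-77,117 5,-70,125 2,-67,123 0,-63,123
181 18,-83,130 15,-79,128 13,-75,128 1,-78,110 5,-70,121 2,-67,119 0,-63,119
182 17,-84,124 14,-80,122 12,-76,123 1,-78,106 5,-70,118 6,-65,122 0,-64,114
183 17,-83,121 14,-80,118 13,-76,120 3,-77,106 5,-70,113 5,-65,116 -41,-88,37
1
[... 1061 characters left out ...]
,-80,51 12,-74,57 11,-70,58 6,-67,53 -3,-68,38
199 10,-92,36 9,-87,38 11,-81,46 13,-73,55 13,-68,58 9,-65,55 1,-65,44
200 13,-90,38 11,-86,37 11,-81,42 16,-72,56 14,-68,55 9,-65,50 2,-64,41
201 15,-90,36 12,-86,35 11,-81,37 17,-71,53 13,-69,49 10,-65,47 2,-64,37
202 16,-89,35 17,-83,39 14,-79,38 17,-72,49 13,-69,45 10,-65,43 5,-63,38
203 18,-88,32 19,-82,39 16,-78,38 18,-71,46 12,-69,39 8,-67,35 4,-63,31
204 20,-87,33 20,-81,36 19,-77,38 16,-73,38 14,-68,38 9,-66,31 8,-61,34
205 24,-84,36 22,-81,35 16,-79,28 17,-73,33 14,-69,33 11,-65,31 8,-62,28
206 26,-84,34 23,-80,33 22,-75,35 19,-71,34 17,-67,34 14,-64,32 13,-59,35
207 28,-83,34 25,-79,32 23,-74,33 23,-69,36 20,-66,34 16,-62,31 15,-58,34
```

The fingers shut on nothing. Depth puts the real shut tips at z≈71, while the reported TCP is at 44, about 27 mm higher than stated. The bar's top reads about 56, so I must go that much deeper, checking force on the way.

>>> play_rows --commands "0 0 0 0; 0 0 0 0; 0 0 0 0; 0 0 0 0; 0 0 0 0; 0 0 0 0; 0 0 0 0; 0 0 0 0" --hand -0.1

```text
t: 13.85
tcp_pos: [518.3, -68.8, 44.2]
tool_rot: [-3.066, 0.684, -0.021]
force: [-0.4, 0.0, -0.5]
opening: 38.5
```

```bash
python3 -c "
from h import *
go(U(0,-80,19),.399-np.pi/2+.74)
im,d=optics.capture('side');save('side6',im);P=cloud('side',d)
b=(220,150,320,240)
save('side6z',cv2.resize(im[b[1]:b[3],b[0]:b[2]],None,fx=6,fy=6,interpolation=cv2.INTER_CUBIC))
for u in (243,245,247,249,266,268,270,272): print(u,' '.join('%d:%d,%d,%d'%(v,*unit(P[v,u]),P[v,u,2]) for v in range(174,194,2)))
"
```

```text
t 13.85 tcp [518.3 -68.8  44.2] unit [ -0.1 -80. ] F [-0.4  0.  -0.5] open 38.5 q7 0.02 tilt [ 0.013 -0.002 -1.   ]
shift cm [-0.03  0.    2.52] yaw -0.007 alt 3.135
243 174:11,-109,130 176:15,-107,130 178:19,-105,128 180:21,-104,123 182:27,-100,127 184:26,-101,116 186:21,-105,98 188:19,-108,85 190:0,-122,40 192:2,-121,34
245 174:16,-100,142 176:21,-97,144 178:25,-95,143 180:27,-94,138 182:27,-95,130 184:28,-95,123 186:29,-95,117 188:25,-98,100 190:25,-99,91 192:24,-100,81
247 174:24,-90,160 176:25,-89,154 178:27,-89,150 180:29,-88,146 182:25,-91,130 184:24,-92,120 186:26,-92,114 188:25,-93,104 190:25,-94,95 192:23,-95,83
249 174:26,-83,168 176:25,-84,158 178:23,-86,147 180:24,-86,140 182:21,-88,127 184:21,-89,118 186:20,-90,107 188:22,-89,103 190:22,-90,93 192:24,-89,89
266 174:0,-57,150 176:0,-57,144 178:-13,-66,110 180:-8,-63,112 182:-8,-63,103 184:-9,-64,93 186:-9,-64,86 188:-10,-65,75 190:-27,-75,35 192:-24,-74,31
268 174:-2,-54,149 176:-2,-54,142 178:-7,-57,126 180:-7,-57,117 182:-7,-58,108 184:-8,-58,99 186:-6,-57,94 188:-8,-58,82 190:-7,-58,75 192:-25,-69,33
270 174:-7,-51,145 176:-5,-50,141 178:-9,-53,124 180:-8,-52,119 182:-14,-56,100 184:-15,-57,90 186:-14,-56,84 188:-36,-69,35 190:-31,-67,36 192:-27,-65,33
272 174:-17,-52,130 176:-18,-53,122 178:-13,-50,122 180:-14,-51,112 182:-17,-53,98 184:-17,-53,91 186:-16,-52,84 188:-36,-64,39 190:-34,-63,34 192:-29,-60,34
```

View pics/side6z.png

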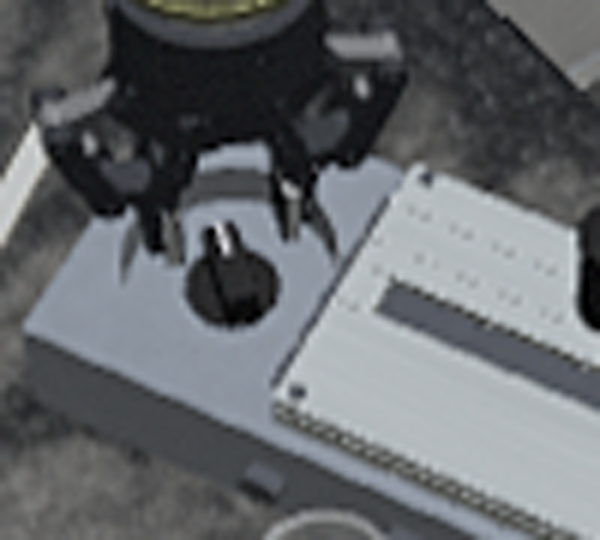

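```bash
python3 -c "
from h import *
im,d=optics.capture('side');P=cloud('side',d);c=np.cos(Q[2]);s=np.sin(Q[2])
D=P[...,:2]-Q[:2];X=c*D[...,0]+s*D[...,1];Y=-s*D[...,0]+c*D[...,1];Z=P[...,2]
r=np.hypot(X,Y+80)
m=(r<80)&(Z>66)&(Z<200)&~((Y>-40)&(Z<84))
for a,b in((0,10),(10,20),(20,30),(30,36),(36,42),(42,50),(50,60),(60,80)):
    k=m&(r>=a)&(r<b); z=np.sort(Z[k]); print(a,b,k.sum(),np.round(z[:6],0))
k=m&(r>=42)&(Z<115)
for x in np.argwhere(k)[:15]: v,u=x;print(v,u,np.round([X[v,u],Y[v,u],Z[v,u]]))
"
```

```text
0 10 12 [146. 147. 147. 149. 153. 155.]
10 20 52 [76. 82. 82. 86. 89. 90.]
20 30 282 [71. 74. 77. 77. 78. 78.]
30 36 137 [83. 84. 84. 87. 87. 88.]
36 42 105 [116. 116. 116. 116. 117. 118.]
42 50 158 [117. 121. 122. 123. 123. 123.]
50 60 184 [ 84.  84.  84.  84. 122. 124.]
60 80 108 [84. 84. 84. 84. 84. 84.]
178 289 [-54. -29.  84.]
178 290 [-53. -26.  87.]
180 290 [-50. -24.  84.]
180 291 [-50. -22.  85.]
187 284 [-26. -27.  84.]
188 289 [-29. -16.  84.]
189 284 [-22. -25.  84.]
191 281 [-14. -28.  84.]
191 292 [-25.  -6.  85.]
195 279 [ -2. -28.  84.]
199 280 [  8. -20.  87.]
203 277 [ 19. -22.  85.]
204 282 [ 16. -11.  85.]
205 276 [ 24. -21.  85.]
208 274 [ 33. -22.  85.]
```

>>> play_rows --commands "0 0 0.6 0; 0 0 1.2 0; 0 0 1.8 0; 0 0 2.2 0; 0 0 2.5 0; 0 0 2.5 0; 0 0 2.5 0; 0 0 2.5 0"

```text
t: 14.75
tcp_pos: [518.7, -68.9, 19.4]
tool_rot: [-3.066, 0.684, -0.021]
force: [-0.4, -0.1, 0.3]
opening: 38.5
```

>>> play_rows --commands "0 0 0 0; 0 0 0 0; 0 0 0 0; 0 0 0 0; 0 0 0 0; 0 0 0 0; 0 0 0 0; 0 0 0 0" --hand -1 --squeeze 40

```text
t: 15.55
tcp_pos: [518.6, -68.7, 19.7]
tool_rot: [-3.065, 0.684, -0.021]
force: [-1.5, 0.2, 5.8]
opening: 13.2
```

```bash
python3 -c "
from h import *
go(U(0,-80,19),.399-np.pi/2)
im,d=optics.capture('side');save('side7',im)
b=(220,150,320,240)
save('side7z',cv2.resize(im[b[1]:b[3],b[0]:b[2]],None,fx=6,fy=6,interpolation=cv2.INTER_CUBIC))
"
```

```text
t 15.55 tcp [518.6 -68.7  19.7] unit [  0.3 -80.1] F [-1.5  0.2  5.8] open 13.2 q7 0.04 tilt [ 0.013 -0.002 -1.   ]
shift cm [-0.03  0.01  0.07] yaw 0.733 alt -2.409
```

View pics/side7z.png

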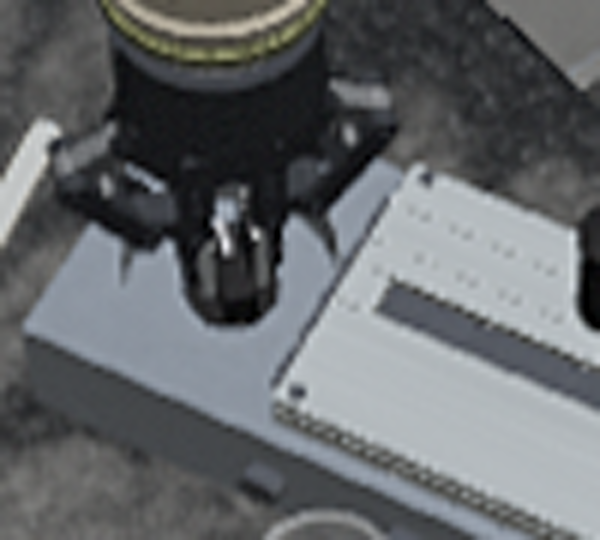

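Pinched at 13.2 mm, matching the bar's 14 mm. Now I'll turn it to the index.

>>> play_rows --commands "0 0 0 0.1; 0 0 0 0.2; 0 0 0 0.3; 0 0 0 0.4; 0 0 0 0.5; 0 0 0 0.6; 0 0 0 0.7; 0 0 0 0.735"

```text
t: 16.4
tcp_pos: [518.3, -68.5, 19.7]
tool_rot: [-2.609, 1.74, -0.019]
force: [-1.5, 0.6, 3.3]
opening: 12.7
```

>>> play_rows --commands "0 0 0 0; 0 0 0 0; 0 0 0 0; 0 0 0 0; 0 0 0 0; 0 0 0 0; 0 0 0 0; 0 0 0 0"

```text
t: 17.2
tcp_pos: [518.3, -68.5, 19.7]
tool_rot: [-2.609, 1.739, -0.019]
force: [-0.5, 0.2, 2.2]
opening: 12.5
```

```bash
python3 -c "
from h import *
go(U(0,-80,19),.399-np.pi/2)"
```

```text
t 17.2 tcp [518.3 -68.5  19.7] unit [  0.1 -79.8] F [-0.5  0.2  2.2] open 12.5 q7 -0.39 tilt [ 0.013 -0.002 -1.   ]
shift cm [0.02 0.01 0.07] yaw -0.004 alt 3.137
```

>>> play_rows --commands "0 0 0 0; 0 0 0 0; 0 0 0 0; 0 0 0 0; 0 0 0 0; 0 0 0 0; 0 0 -0.5 0; 0 0 -1 0" --hand -0.1

```text
t: 18.0
tcp_pos: [518.1, -68.5, 30.1]
tool_rot: [-2.609, 1.74, -0.018]
force: [-0.2, 0.5, -0.1]
opening: 38.4
```

>>> play_rows --commands "0 0 -2 0; 0 0 -4 0; 0 0 -7 0; 0 0 -11 0; 0 0 -15 0; 0 0 -18 0; 0 0 -18 0; 0 0 -18 0"

```text
t: 18.8
tcp_pos: [515.9, -67.7, 210.6]
tool_rot: [-2.609, 1.738, -0.02]
force: [-0.6, 0.3, -0.5]
opening: 38.5
```

```bash
python3 -c "
from h import *
go(U(0,-80,200),.399-np.pi/2)
im,d=optics.capture('side');save('side8',im)
b=(210,150,350,255)
save('side8z',cv2.resize(im[b[1]:b[3],b[0]:b[2]],None,fx=5,fy=5,interpolation=cv2.INTER_CUBIC))
uv=w2p('side',U(0,-80,57));u,v=int(uv[0]),int(uv[1]);print(u-9,v-11);print(im[v-11:v+6,u-9:u+10].min(-1))
"
```

```text
t 18.8 tcp [515.9 -67.7 210.6] unit [ -1.9 -78.1] F [-0.6  0.3 -0.5] open 38.5 q7 -0.66 tilt [ 0.014 -0.001 -1.   ]
shift cm [ 0.18 -0.18  1.07] yaw -0.004 alt 3.138
249 182
[[ 73  76  77  74  69  68  65  67  65  65  64  64  64  64  65  68  69  69
   68]
 [ 77  74  70  67  85  87  98 112 113 111 111 111 111 101 101  78  63  64
   64]
 [ 72  80  88 111 130 129 140 151 152 151 149 148 150 140 141 123 113 102
   77]
 [ 89 120 129 149 149 148 147 146 147 147 147 144 143 145 145 148 149 143
  123]
 [127 149 150 147 145 143 144 145 148 151 131 131 152 146 144 144 143 147
  150]
 [148 145 145 144 144 143 143 146 151 137  75  91 196 142 133 145 144 143
  144]
 [144 144 144 145 144 144 144 147 142  82  16 132 201 104  84 131 143 143
  142]
 [142 142 142 145 145 144 147 152 110  33  81 190 116  38  13 107 144 144
  142]
 [143 141 142 145 147 149 141 139  64  45 187 174  73  34   2 113 149 144
  144]
 [144 143 145 149 143 133 105  76  31 108 210 114  43  33   0 105 149 147
  144]
 [143 144 150 138 107  62  29  28  28 120 125  60  41  17   0  81 149 147
  143]
 [144 147 145  87  37  26  35  37  37  36  40  45  29  15   0  73 131 146
  143]
 [145 152 116  50  35  27  39  42  45  45  52  41  14  11  24  30  67 145
  146]
 [148 144  74  37  32  41  43  46  45  54  53  22  13  17  40  41  25 124
  145]
 [148 116  50  31  38  44  45  47  53  56  33   8  12  32  45  41  34  80
  145]
 [148 110  48  26  42  46  48  50  56  47  16   8  28  46  47  43  34  75
  147]
 [148 130  58  17  29  39  49  58  58  29  10  21  38  46  46  42  30  78
  144]]
```

View pics/side8z.png

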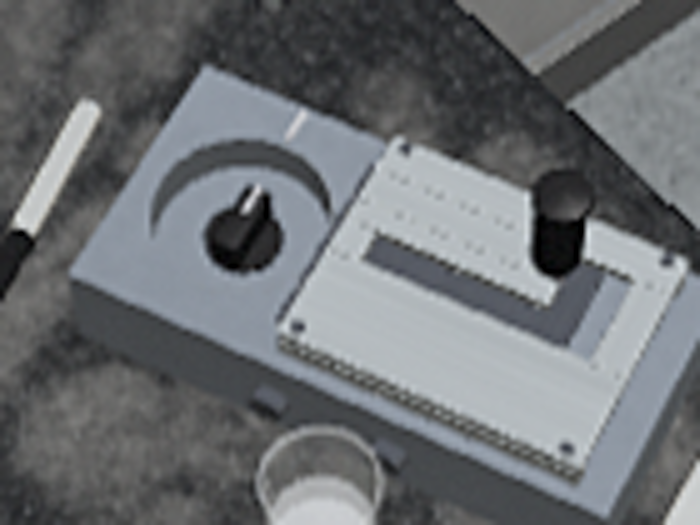

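```bash
python3 -c "
from h import *
c='side'
for a,b in(((258.6,192),(261.05,187)),((258.9,191),(260.8,187.6))):
    A=unit(p2z(c,a,57));B=unit(p2z(c,b,57));d=B-A;print(A,B,np.arctan2(-d[1],-d[0]),np.arctan2(-(B[1]+80),-B[0]))
# index line direction same way
im=cv2.imread('pics/side8.png').min(-1);print(im[168:182,262:276])
"
```

```text
[ -2.72415141 -81.42074448] [-17.44328634 -82.96330999] 0.10441884577506488 0.16827600526109238
[ -5.4518528  -82.12002464] [-15.7155503  -82.68614312] 0.055101527939745085 0.16928673080025408
[[130 117  96  74  54  54  40  44  48  71  68  75  68  60]
 [148 149 142 127 104  71  47  42  45  58  62  69  54  57]
 [143 145 148 151 142 122 112  79  48  39  49  60  55  47]
 [142 142 144 146 149 150 154 127 128  91  54  46  44  40]
 [143 142 141 142 144 143 143 151 197 158 117  91  57  37]
 [142 140 141 141 141 141 135 184 206 168 149 139 119 110]
 [145 142 143 142 142 135 162 207 173 143 142 147 150 152]
 [146 144 143 140 140 143 200 188 144 139 142 144 145 143]
 [147 145 144 142 139 175 198 158 140 141 143 143 142 142]
 [130 139 145 145 142 180 166 141 141 142 145 143 141 141]
 [ 76 108 124 128 140 146 142 141 142 144 144 143 140 140]
 [ 67  64  60  72 105 127 141 148 146 145 144 142 141 140]
 [ 73  71  71  67  61  74 108 129 139 144 146 143 141 143]
 [ 69  71  70  68  68  65  62  72 102 137 147 144 145 144]]
```

>>> play_rows --commands "0 0 -5 0; -2 0 -10 0; -6 0 -14 0; -11 0 -16 0; -16 0 -18 0; -21 0 -18 0; -26 0 -18 0; -30 0 -18 0"

```text
t: 19.65
tcp_pos: [398.3, 205.6, 387.5]
tool_rot: [-2.61, 1.738, -0.017]
force: [1.5, 0.7, 0.4]
opening: 38.4
```

```bash
python3 -c "
from h import *
go(U(0,-80,200),.399-np.pi/2)
im,d=optics.capture('top');save('top9',im)
b=(190,170,360,300)
save('top9z',cv2.resize(im[b[1]:b[3],b[0]:b[2]],None,fx=4,fy=4,interpolation=cv2.INTER_CUBIC))
im,d=optics.capture('side');save('side9',im)
for q in('beaker_mid','timer_mid','marker_mid'): print(q,[(np.round(x['position'],1),np.round(x['conf'],2)) for x in spotter.pinpoint('top',q)[:1]])
"
```

```text
t 19.65 tcp [398.3 205.6 387.5] unit [ -4.  219.3] F [1.5 0.7 0.4] open 38.4 q7 -1.72 tilt [ 0.012 -0.001 -1.   ]
shift cm [29.83 -0.3  18.93] yaw -0.003 alt 3.138
beaker_mid [(array([245. , 191.6]), np.float64(0.57))]
timer_mid [(array([188.8, 258.3]), np.float64(0.56))]
marker_mid [(array([340.5, 200.2]), np.float64(0.73))]
```

View pics/top9z.png

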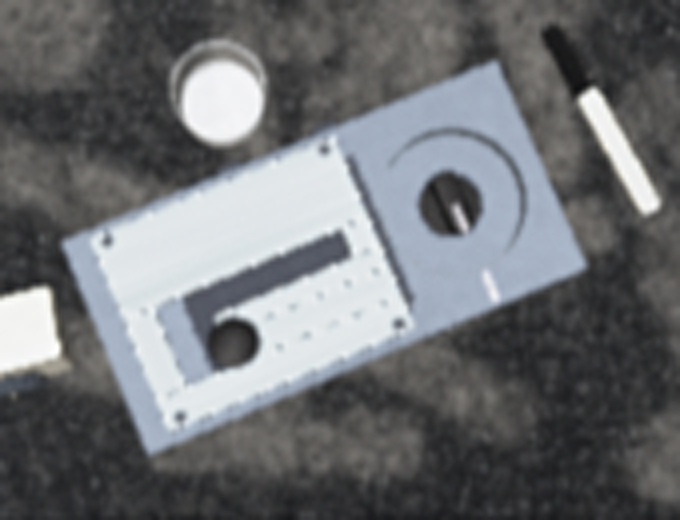

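```bash
python3 -c "
from h import *
def line(c,box,z,fn):
    im=cv2.imread(fn).min(-1).astype(float);u0,v0,u1,v1=box;pts=[];w=[]
    for v in range(v0,v1):
        g=im[v,u0:u1]
        k=g.argmax()
        base=np.median(g)
        lo,hi=max(0,k-2),min(len(g),k+3);ww=np.clip(g[lo:hi]-max(base,90),0,None);
        if ww.sum()==0: continue
        pts.append((u0+(np.arange(lo,hi)*ww).sum()/ww.sum(),v))
    W=np.array([unit(p2z(c,p,z)) for p in pts]);print(np.round(pts,1).tolist())
    m=W.mean(0);d=np.linalg.svd(W-m)[2][0];d=d*np.sign(-d[0]);print(c,fn,'angle',np.round(np.arctan2(-d[1],-d[0]),3),'mean',m)
line('top',(302,221,309,229),57,'pics/top9.png')
line('top',(308,239,317,245),60,'pics/top9.png')
line('side',(257,187,263,193),57,'pics/side9.png')
line('side',(265,172,273,178),60,'pics/side9.png')
"
```

```text
[[303.6, 221.0], [303.8, 222.0], [304.1, 223.0], [304.7, 224.0], [305.1, 225.0], [305.5, 226.0], [306.0, 227.0], [307.0, 228.0]]
top pics/top9.png angle 0.033 mean [-11.73585269 -79.84005036]
[[311.4, 239.0], [311.7, 240.0], [312.2, 241.0], [312.6, 242.0], [313.0, 243.0], [313.2, 244.0]]
top pics/top9.png angle -0.038 mean [-54.13318608 -79.64988779]
[[261.0, 187.0], [260.9, 188.0], [260.2, 189.0], [259.5, 190.0], [259.0, 191.0], [258.6, 192.0]]
side pics/side9.png angle 0.073 mean [-10.10217439 -82.13421455]
[[270.1, 172.0], [269.9, 173.0], [269.1, 174.0], [268.5, 175.0], [267.9, 176.0], [267.3, 177.0]]
side pics/side9.png angle 0.03 mean [-54.98699157 -82.45633293]
```

>>> play_rows --commands "0 0 0 0; 0 0 0 0; 0 0 0 0; 0 0 0 0; 0 0 0 0; 0 0 0 0; 0 0 0 0; 0 0 0 0"

```text
t: 20.7
tcp_pos: [399.6, 203.5, 387.2]
tool_rot: [-2.611, 1.739, -0.018]
force: [-0.3, 0.3, -0.1]
opening: 38.4
```

```bash
python3 -c "
from h import *
s=status.observe();print(s['t'],s['tcp_pos'],np.abs(s['joint_vel']).max())
print(workorder.close_job())"
```

```text
20.7 [399.64755244 203.47740232 387.15582987] 0.0014106356637078404
the job is handed in; nothing more can be done
None
```

I slid the guard off the knob, hooked its handle into the notch, let go, turned the knob to the index line and handed the job in at t = 20.7 s. Handing in gives no verdict, so the checks below are mine.

- **Guard:** it stayed open after I let go. The last pictures from both cameras show the handle seated behind the tongue and the well clear.
- **Knob:** the white line reads 0.03 rad off from the top camera and 0.07 rad from the side camera. The tool heading when I released suggested about 0. The two cameras disagree by 0.04 rad, and all readings are inside the 0.14 rad limit.
- **Neighbours:** beaker, timer and marker look unmoved in the top picture. The network positions differ from the start by at most 2 pixels (about 4 mm), which is within its noise.
- **Robot:** at rest about 390 mm above the bench, with next to no force on the tool.

**What failed:** the first try at pinching the knob closed on nothing. Depth showed the fingertips about 27 mm higher than the reported TCP. I lowered the gripper by 25 mm and the second pinch held at 13 mm, against the bar's 14 mm.

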